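# Hang a second boxed charger on the stock hook and press the row home

## Robot

A 6-joint arm with a two-finger parallel gripper is mounted at the origin on the work surface. World frame = base frame: x ahead of the robot, y to its left, z up, the work surface at z = 0. Lengths are in m, angles in rad, forces in N, time in s.
With the tool pointing down it reaches from about 0.225 to 0.875 m from the base axis. Payload 3.4 kg.
Tool frame: the origin (TCP) lies on the front face of the gripper's body, between the roots of the fingers; the fingertips stand 73 mm ahead of it and the grasp point (between the pads) lies 54 mm ahead of it; y points along the fingers, z is the direction in which the jaws open and shut, and the axes are right-handed (so a half turn about y gives the same grasp; the last joint's range is limited). The gripper opens to 85 mm and grips with 20 to 120 N. Pads are 22 mm wide; open, the fingers measure 114 mm over their backs; the gripper's body (76 mm by 85 mm) begins 54 mm behind the grasp point. The pads swing forward as they close: fully open they stand 13 mm farther back than shut.
Start: joints at [1.07, 0.276, 1.505, -0, 1.361, -0.121], TCP at [0.213, 0.534, 0.304] pointing down, gripper open.
Joint ranges: [-2.89, 2.89], [-0.75, 2.08], [0.22, 2.7], [-1.18, 4.32], [0.11, 2.71], [-2.7, 2.7]. Speed limits (rad/s): [2.57, 2.57, 3.14, 3.14, 3.14, 3.14].

## Interface

Orientations are given as a 3x3 rotation matrix whose columns are the frame's x, y, z axes.
In Python, from bench import get_state, imaging, order gives the robot as it stands.
- The arm moves only by the tool servo_tool, never from a script. Its argument "targets" is a list of rows, each a list of 6 numbers: the shift along the tool's x, y, z in mm, then the turn, a rotation vector about the tool's x, y, z in degrees. A call has 1 to 8 rows; each row is the pose to reach, as a shift and turn from the pose commanded when the call began, along the tool's axes at that moment; what a row does not reach only later rows make up. A row lasts 1/10 s, in which the tool goes at most 50 mm and 8.59 degrees, less where a joint would pass 70% of its speed; a pose out of reach is approached as far as the arm can. A call with a gripper value outside its range is refused whole. "gripper" is the closure in counts, from 0 (fully open) to 255 (shut), set as the call begins (left out, the last holds). The fingers move at their own pace and stop on an object; "grip_force" is the grip in N (left out, the last holds). Time passes only in rows, so rows that repeat a pose let the fingers close. It gives the time, the measured TCP pose, the force and the opening at its end, in the units of the state.
- get_state(): the state, without advancing time (a new reading comes with each control period).
- imaging.snapshot(name): name is "side" or "top" or "wrist"; returns the picture (420x560x3 uint8, blue, green, red); there is no depth.
- imaging.camera_info(name): a dict with "fov_y" (degrees; the focal length in pixels is half the picture's height over the tangent of half this angle, whatever the lens; pixels are square), "cx", "cy" (the principal point, pixels), "xyz" and "rotation" of the camera in the world. Camera axes: x right, y up, looking along -z (the intrinsics and any distortion apply to the point x, -y, -z); pixel columns grow to the right and rows downward; lengths in m; the calibration is good to about 2 mm. The wrist camera is an equidistant fisheye: a pixel r from the principal point sees the ray r / f radians off the axis. A picture is of the moment at which its call begins: read the wrist's pose just before it. camera_info takes no time and is no camera call; for the wrist camera it gives the pose at the moment of the call.
- order.finish_job(): hands the job in, once; it reports no verdict.
The state is a dict: "t": time; "joints": joint angles; "qvel": joint speeds; "joint_efforts": joint torques, N m; "tcp_pos": TCP position; "eef_rot": TCP orientation; "contact_force": force on the tool from outside, world axes, zero at the start; "ft_torque": the same for the moment, N m; "finger_gap": finger opening in m.
Only numpy, scipy, OpenCV 4.12 (cv2) and the standard library are available. Lean on these libraries where they do the work, as an engineer would, in place of code of your own. Each camera call takes 0.05 s, during which the arm holds its last target. There are 200 camera calls.

## Task

Take the blue charger pack and hang it on the display hook in front of the orange pack that already hangs there, without knocking the orange one off. Then slide both back along the prong together until the red stock plunger behind them is pressed fully in and has gone solid, firmly but gently so that no pack is crushed, and leave both packs hanging upright against one another. Do not disturb the flux bottle.

Things in the scene. Friction and masses are not known exactly. Their poses are not given: they have to be found in the camera images.
- hook: steel display hook: base plate 100 x 110 x 12 mm fixed to the table, a 30 mm wide upright post, and a level round prong 8 mm thick, whose axis is 205 mm above the table. Origin: on the table below the root of the prong (the post's front face). The prong leaves the post along the hook's -x and is 185 mm long; z is up.
- prong_tip (a point): point on the prong's axis at its free end, 205 mm above the table, axes as the hook's: the root lies 185 mm from it along +x. Here the prong's end turns up: it rises to 12 mm above the axis (8 mm above the prong's top) and sticks out 8 mm farther along -x.
- blue_pack_mid (a point): centre of the blue charger pack (87 mm above its underside, z up), upright on the table at the start; about 0.12 kg. A rigid box 40 (x) x 64 (y) x 90 (z) mm with a white hang tab 8 (x) x 44 (y) mm rising 84 mm from the middle of its top; 174 mm tall in all. Hung, this point is 33 mm below the prong's axis. Either way round will do. Packs are crushed by about 15 N.
- blue_pack_hole (a point): centre of the hole in the blue pack's tab, 22 mm above the pack's centre, axes as the pack's. The hole goes through along x, 20 mm wide (y), 30 mm high; hung, its upper edge rests on the prong. Above it the tab is solid for 50 mm: the place to grip, centre 62 mm above the pack's centre.
- orange_pack_mid (a point): centre of the orange pack, the same size and make as the blue one, already hanging on the prong with its x axis along the prong; it slides freely along it.
- plunger (a joint): travel of the red stock plunger below the prong, behind the orange pack, m: 0 out (start), 0.010 fully in, towards the post. About 2.5 N moves it, it stays where it is pushed, and at the end it stops hard: a push of 6 to 10 N then shows that it has gone solid. It is to be pushed by the orange pack's back.
- switch_root (a point): point on the hook's post on the plunger's axis, 42 mm below the prong's axis, axes as the hook's. The plunger's black housing is clamped in front of it at a place that differs and is not reported: the face of the red pad (28 mm wide, 20 mm high) starts 35 to 55 mm from this point along -x.
- flux_mid (a point): amber flux bottle with red cap, 36 mm across, 75 mm tall, standing on the table; point at its centre, half-way up. Leave alone.

How it is judged:
By the outcome, as a careful person would: the job done as asked, in the order asked, and still so for the second after the job is handed in, with the robot touching nothing.
It also fails if it takes over 72 s, if anything falls off the work surface, if the arm or the gripper's body presses on something with over 40 N, if the wrist force passes 120 N, or if a joint passes its speed limit or range.

## Working session

There is one attempt and no reset: what is moved stays moved. The work goes in short steps, Python scripts to look and compute and a tool call to move; the robot and the scene stay as the last step left them, time stands still between calls to the robot, and variables do not carry over. Pictures are saved under pics/ and viewed, on a budget of 10 in all, crops included, one or two more only if the job needs it, and the job is handed in when it is done.

Besides the shell and the picture viewer there is one more tool, called by a JSON object that holds its "op" and its "data", one argument or row to a line. servo_tool: Moves the arm, as the interface text tells. Its arguments: {"type":"object","properties":{"targets":{"type":"array","items":{"type":"array","items":{"type":"number"}}},"gripper":{"type":"number"},"grip_force":{"type":"number"}},"required":["targets"]}

```bash
ls; mkdir -p pics; python3 - <<'E'
from bench import get_state, imaging
import cv2,numpy as np
s=get_state();print(s)
for n in("side","top","wrist"):
    print(n,imaging.camera_info(n)); cv2.imwrite(f"pics/{n}0.png",imaging.snapshot(n))
a=cv2.imread("pics/side0.png");b=cv2.imread("pics/top0.png")
E
```

```text
pics
{'t': 0.0, 'joints': array([ 1.07000183e+00,  2.76592552e-01,  1.50613351e+00, -7.20190107e-06,
        1.36067732e+00, -1.20986685e-01]), 'qvel': array([ 0.00059232, -0.00113114, -0.00091292,  0.00051379,  0.0010802 ,
        0.00106848]), 'joint_efforts': array([ 2.40954156e-03, -4.16778696e+01, -2.45811260e+01,  1.45387794e-04,
        1.08279721e-02,  3.12657949e-05]), 'tcp_pos': array([0.2129875 , 0.53367799, 0.30304082]), 'eef_rot': array([[ 9.28736374e-01, -8.63195508e-04,  3.70739805e-01],
       [-3.70740750e-01, -1.59175961e-03,  9.28735034e-01],
       [-2.11551261e-04, -9.99998361e-01, -1.79834680e-03]]), 'contact_force': array([0.48192158, 0.30082647, 0.73389376]), 'ft_torque': array([-0.0333298 ,  0.02146595,  0.03488337]), 'finger_gap': 0.08532319808743782}
side {'fov_y': 56.9794791801321, 'cx': 276.6841286079869, 'cy': 211.48489959414766, 'xyz': array([ 0.26626355, -0.54105623,  0.60045519]), 'rotation': array([[ 0.92090898,  0.22787978, -0.31622373],
       [-0.38975569,  0.54698856, -0.74087382],
       [ 0.0041406 ,  0.80552735,  0.59254412]])}
top {'fov_y': 51.54573074528171, 'cx': 276.41201181900783, 'cy': 215.09641225572204, 'xyz': array([0.35544989, 0.06816623, 1.03877266]), 'rotation': array([[-0.0207157 ,  0.98018973, -0.1969745 ],
       [-0.99977811, -0.0195569 ,  0.00782655],
       [ 0.0038193 ,  0.19709292,  0.98037737]])}
wrist {'fov_y': 65.70646984690485, 'cx': 281.3125793449402, 'cy': 212.05579176997327, 'xyz': array([0.13718567, 0.56253159, 0.37378194]), 'rotation': array([[ 3.70344312e-01, -8.81464870e-01, -2.93026916e-01],
       [ 9.28894284e-01,  3.51194460e-01,  1.17549393e-01],
       [-7.06230994e-04, -3.15724776e-01,  9.48850550e-01]])}
```

View pics/side0.png

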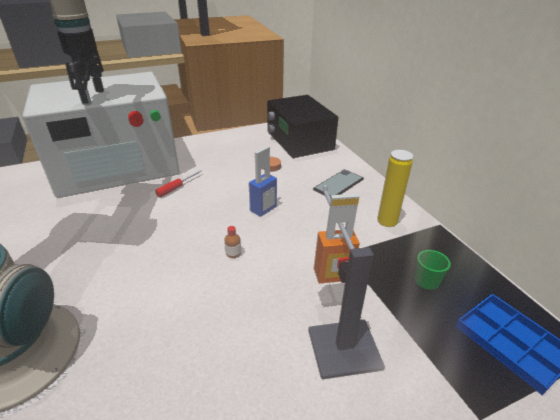

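View pics/top0.png

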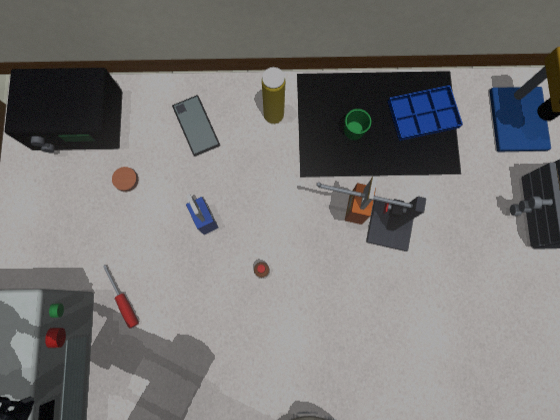

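The side view shows the blue pack at (263,185), the flux bottle at (232,243), the orange pack at (337,250) and the hook post at (352,300). The top view shows blue at (203,215), flux at (261,269), orange at (362,200), the prong from (318,185) to about (415,205), and the base plate at (390,227). I'll enlarge both for exact pixels.

```bash
cat > h.py <<'E'
import numpy as np,cv2
from bench import get_state, imaging
def ray(n,u,v,ci=None):
    c=ci or imaging.camera_info(n); f=210/np.tan(np.radians(c['fov_y']/2))
    a=np.array([(u-c['cx'])/f,(v-c['cy'])/f])
    if n=='wrist':
        r=np.linalg.norm(a); a=a*np.tan(r)/max(r,1e-9)
    d=c['rotation']@np.array([a[0],-a[1],-1]); return c['xyz'],d/np.linalg.norm(d)
def plane(n,u,v,z,ci=None):
    o,d=ray(n,u,v,ci); return o+d*(z-o[2])/d[2]
def tri(*obs):
    A=np.zeros((3,3));b=np.zeros(3)
    for (n,u,v) in obs:
        o,d=ray(n,u,v);P=np.eye(3)-np.outer(d,d);A+=P;b+=P@o
    p=np.linalg.solve(A,b)
    return p,[round(float(np.linalg.norm((np.eye(3)-np.outer(d,d))@(p-o))*1000),1) for o,d in[ray(*x) for x in obs]]
def proj(n,p,ci=None):
    c=ci or imaging.camera_info(n); f=210/np.tan(np.radians(c['fov_y']/2))
    q=c['rotation'].T@(np.array(p)-c['xyz']); a=np.array([q[0],-q[1]])/-q[2]
    if n=='wrist':
        r=np.linalg.norm(a); a=a*np.arctan(r)/max(r,1e-9)
    return a*f+[c['cx'],c['cy']]
E
python3 - <<'E'
import cv2,numpy as np
def g(n,x,y,w,h,k):
    im=cv2.imread(f'pics/{n}0.png')[y:y+h,x:x+w]; im=cv2.resize(im,None,fx=k,fy=k,interpolation=cv2.INTER_CUBIC)
    for i in range((-x)%10,w,10):
        cv2.line(im,(i*k,0),(i*k,6 if (x+i)%50 else 14),(0,0,255),1)
        if (x+i)%50==0: cv2.putText(im,str(x+i),(i*k,26),0,.4,(0,0,255),1)
    for i in range((-y)%10,h,10):
        cv2.line(im,(0,i*k),(6 if (y+i)%50 else 14,i*k),(0,0,255),1)
        if (y+i)%50==0: cv2.putText(im,str(y+i),(16,i*k),0,.4,(0,0,255),1)
    return im
A=g('side',240,140,150,240,2); A2=g('top',180,165,250,90,3)
A=g('side',300,180,80,140,4)  #320x560
B=g('top',310,165,120,90,4)   #480x360
C=g('top',180,185,40,60,4)    #160x240
D=g('side',240,140,50,60,4)   #200x240
can=np.zeros((600,800,3),np.uint8); can[:560,:320]=A; can[:360,320:]=B; can[360:,320:480]=C; can[360:,500:700]=D
cv2.imwrite('pics/c1.png',can)
E
```

```text
(no output)
```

View pics/c1.png

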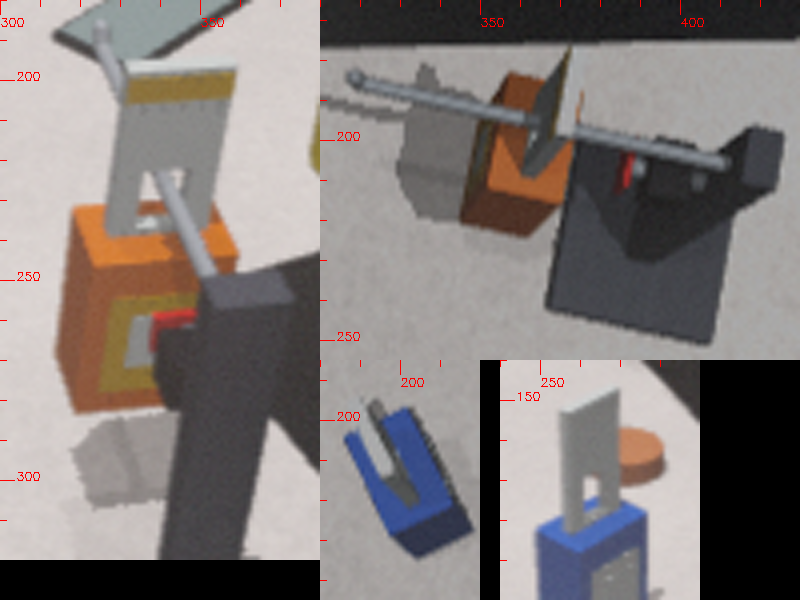

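```bash
python3 - <<'E'
from h import *
np.set_printoptions(precision=4,suppress=True)
T=lambda u,v,z:print('top ',plane('top',u,v,z)); S=lambda u,v,z:print('side',plane('side',u,v,z))
print('blue box top');[S(*p,.09) for p in((249.5,182.8),(258.75,187.5),(276.75,178.5),(267.3,174.3))]
[T(*p,.09) for p in((186.5,204.3),(202,197),(213.7,221.5),(198,228.8))]
print('blue tab top');S(255,153,.174);S(269.8,147,.174)
print('tip');print(tri(('top',318.8,184.5),('side',325,186)));T(318.8,184.5,.213);S(325,187,.213)
print('root');T(412,205.75,.205)
print('prong pts');T(340,189.6,.209);T(360,194,.209);T(390,200.5,.209)
print('base');T(370.5-.0,199,.012);T(366.5,241.8,.012);T(408,251,.012)
print('orange tab top corners side z?');S(331,196.5,.262-.0);S(359,197,.262)
print(tri(('top',372.5,177),('side',331,196.5)))
print('orange box top');S(318,231.5,.205-.033+.003+0.0);S(327,246.5,.178-.0);S(359,243,.178)
print('flux cap');T(261,268,.075);S(231.5,229,.075)
print('base post top');S(351.5,257,.22)
E
```

```text
blue box top
side [0.5233 0.2334 0.09  ]
side [0.5368 0.2045 0.09  ]
side [0.5935 0.2262 0.09  ]
side [0.5791 0.2544 0.09  ]
top  [0.5747 0.2609 0.09  ]
top  [0.5908 0.2266 0.09  ]
top  [0.5344 0.1999 0.09  ]
top  [0.5187 0.2345 0.09  ]
blue tab top
side [0.537  0.2243 0.174 ]
side [0.5806 0.2395 0.174 ]
tip
(array([ 0.5816, -0.0232,  0.2171]), [1.8, 1.8])
top  [ 0.581 -0.023  0.213]
side [ 0.5854 -0.0206  0.213 ]
root
top  [ 0.5364 -0.2054  0.205 ]
prong pts
top  [ 0.5709 -0.0648  0.209 ]
top  [ 0.5612 -0.1037  0.209 ]
top  [ 0.5469 -0.1618  0.209 ]
base
top  [ 0.597  -0.1693  0.012 ]
top  [ 0.4926 -0.1531  0.012 ]
top  [ 0.4687 -0.2502  0.012 ]
orange tab top corners side z?
side [ 0.5405 -0.1141  0.262 ]
side [ 0.5801 -0.1321  0.262 ]
(array([ 0.5624, -0.111 ,  0.2611]), [18.2, 18.2])
orange box top
side [ 0.5366 -0.0906  0.175 ]
side [ 0.5302 -0.134   0.178 ]
side [ 0.5835 -0.1468  0.178 ]
flux cap
top  [0.4308 0.0969 0.075 ]
side [0.4318 0.0947 0.075 ]
base post top
side [ 0.5253 -0.2079  0.22  ]
```

The crops give the prong line, at a heading of 76° from root to tip. Blue is at about (0.557, 0.2305), with its wide axis at about 22°. I'll write a planning helper, then move above blue.

```bash
cat >> h.py <<'E'
from scipy.spatial.transform import Rotation as Rn
np.set_printoptions(precision=4,suppress=True)
def toolrot(h,tilt=0):   # h: heading (deg) of tool z; tilt about tool z
    h=np.radians(h);z=np.array([np.cos(h),np.sin(h),0]);y=np.array([0,0,-1.])
    return np.column_stack([np.cross(y,z),y,z])@Rn.from_euler('z',tilt,degrees=True).as_matrix()
def go(p,h,tilt=0):
    s=get_state();R=s['eef_rot']
    print('row',np.round(1000*R.T@(np.array(p)-s['tcp_pos']),1),np.round(Rn.from_matrix(R.T@toolrot(h,tilt)).as_rotvec(degrees=True),2))
root=np.array([.5364,-.2054]);hd=76.1;pd=np.array([np.cos(np.radians(hd)),np.sin(np.radians(hd))])
def pr(d,lat=0): return root+d*pd+lat*np.array([pd[1],-pd[0]])
def st():
    s=get_state();f=s['contact_force'];p=s['tcp_pos']
    print('t',round(s['t'],2),'tcp',p,'F',f,'along+x hook',round(float(-(f[:2]@pd)),2),'gap',round(s['finger_gap'],4),'d',round(float((p[:2]-root)@pd),4),'lat',round(float((p[:2]-root)@[pd[1],-pd[0]]),4),'zhead',np.degrees(np.arctan2(s['eef_rot'][1,2],s['eef_rot'][0,2])).round(2))
E
python3 -c "
from h import *
go([.557,.2305,.31],112)"
```

```text
row [ 431.9   -6.6 -154.1] [  0.07 -43.76  -0.04]
```

{"op": "servo_tool", "data": {
  "targets": [
    [54,-6,-19,0,-5.5,0],
    [108,-6,-38,0,-11,0],
    [162,-6,-58,0,-16.5,0],
    [216,-6,-77,0,-22,0],
    [270,-6,-96,0,-27.5,0],
    [324,-6,-115,0,-33,0],
    [378,-6,-135,0,-38.5,0],
    [432,-6,-154,0,-44,0]
  ],
  "gripper": 90,
  "grip_force": 60
}}

```text
t: 0.95
tcp_pos: [0.5142, 0.2682, 0.3097]
eef_rot: [[0.924, -0.0, -0.382], [0.382, 0.0, 0.924], [-0.0, -1.0, 0.0]]
contact_force: [0.9, 0.8, -0.2]
finger_gap: 0.0554
```

```bash
python3 -c "
from h import *
st();go([.557,.2305,.31],112)"
```

```text
t 0.95 tcp [0.5142 0.2682 0.3097] F [ 0.9018  0.7676 -0.1647] along+x hook -0.96 gap 0.0554 d 0.4544 lat -0.1353 zhead 112.46
row [ 25.1  -0.3 -51.2] [-0.02  0.46 -0.01]
```

{"op": "servo_tool", "data": {
  "targets": [
    [25,0,-51,0,0,0],
    [25,0,-51,0,0,0],
    [25,0,-51,0,0,0],
    [25,0,-51,0,0,0]
  ]
}}

```text
t: 1.35
tcp_pos: [0.5546, 0.2326, 0.3095]
eef_rot: [[0.926, -0.002, -0.379], [0.379, 0.001, 0.926], [-0.001, -1.0, 0.001]]
contact_force: [-0.5, 1.4, -0.1]
finger_gap: 0.0551
```

```bash
python3 - <<'E'
from h import *
st();ci=imaging.camera_info('wrist');im=imaging.snapshot('wrist')
big=cv2.resize(im,None,fx=1.4,fy=1.4);
for p,c in(([.557,.2305,.174],(0,255,0)),([.557,.2305,.09],(0,0,255))):
    for w in(-1,0,1):
        q=np.array(p)+w*.022*np.array([np.cos(np.radians(22)),np.sin(np.radians(22)),0])
        u=proj('wrist',q,ci)*1.4; cv2.circle(big,(int(u[0]),int(u[1])),3,c,-1)
cv2.imwrite('pics/w1.png',big)
hsv=cv2.cvtColor(im,cv2.COLOR_BGR2HSV);m=cv2.inRange(hsv,(105,120,60),(130,255,255))
c=max(cv2.findContours(m,0,2)[0],key=cv2.contourArea);print(cv2.contourArea(c),cv2.minAreaRect(c))
E
```

```text
t 1.35 tcp [0.5546 0.2326 0.3095] F [-0.4943  1.3787 -0.0852] along+x hook -1.22 gap 0.0551 d 0.4296 lat -0.0875 zhead 112.25
1838.0 ((280.2979736328125, 197.05462646484375), (65.06917572021484, 42.183719635009766), 87.39744567871094)
```

View pics/w1.png

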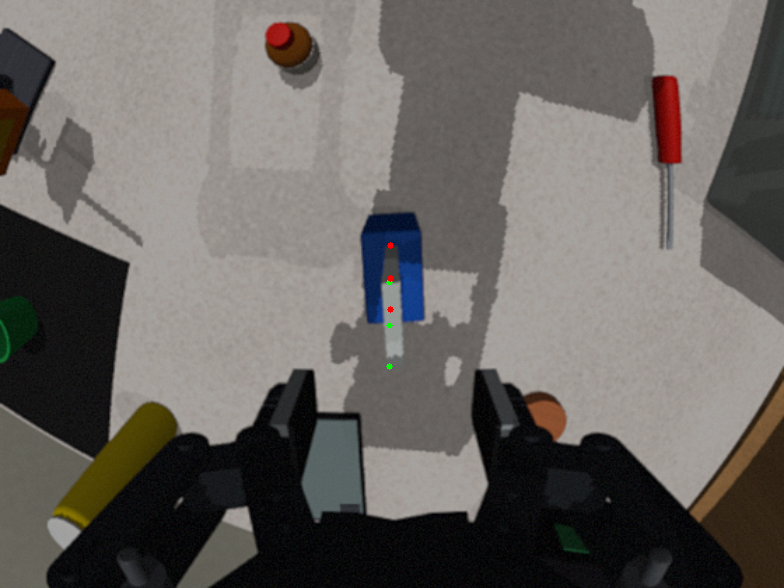

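The wrist view shows the blue box top with corners near (362,232), (420,228), (424,320) and (366,322), and the tab centred at x≈394, just right of my prediction. I'll cast these onto z=0.09 and refine.

```bash
python3 - <<'E'
from h import *
P=[plane('wrist',u/1.4,v/1.4,.09)[:2] for u,v in((362,232),(420,228),(424,320),(366,322))]
print(np.array(P),np.mean(P,0))
for a,b in((0,3),(1,2)): d=P[b]-P[a];print(np.degrees(np.arctan2(d[1],d[0])),np.linalg.norm(d))
print('tab near end',plane('wrist',394/1.4,356/1.4,.174),'far',plane('wrist',392/1.4,282/1.4,.174))
c=[.5555,.2290];go([*c,.203],110.5)
E
```

```text
[[0.5349 0.2021]
 [0.5182 0.2358]
 [0.5756 0.2635]
 [0.5921 0.2272]] [0.5552 0.2321]
23.6993376055267 0.0624352247131513
25.740827968765387 0.06368374198022744
tab near end [0.5711 0.2392 0.174 ] far [0.5357 0.2236 0.174 ]
row [ -0.3 106.8  -4.3] [-0.06  1.81 -0.06]
```

```bash
python3 -c "
from h import *
go([.5545,.2315,.203],113.5)"
```

```text
row [ -0.3 106.8  -1.6] [-0.06 -1.19 -0.06]
```

{"op": "servo_tool", "data": {
  "targets": [
    [0,30,-2,0,-1.2,0],
    [0,60,-2,0,-1.2,0],
    [0,85,-2,0,-1.2,0],
    [0,100,-2,0,-1.2,0],
    [0,107,-2,0,-1.2,0],
    [0,107,-2,0,-1.2,0],
    [0,107,-2,0,-1.2,0]
  ]
}}

```text
t: 2.1
tcp_pos: [0.5563, 0.2311, 0.2039]
eef_rot: [[0.917, 0.002, -0.399], [0.399, 0.001, 0.917], [0.002, -1.0, -0.0]]
contact_force: [-0.1, -0.9, -0.6]
finger_gap: 0.0552
```

{"op": "servo_tool", "data": {
  "targets": [
    [0,0,0,0,0,0],
    [0,0,0,0,0,0],
    [0,0,0,0,0,0],
    [0,0,0,0,0,0],
    [0,0,0,0,0,0],
    [0,0,0,0,0,0]
  ],
  "gripper": 255
}}

```text
t: 2.7
tcp_pos: [0.5568, 0.2302, 0.2034]
eef_rot: [[0.917, 0.001, -0.398], [0.398, 0.0, 0.917], [0.001, -1.0, -0.0]]
contact_force: [0.6, -0.6, 2.5]
finger_gap: 0.0071
```

```bash
python3 -c "
from h import *
st();go([.5545,.2315,.330],113.5)"
```

```text
t 2.7 tcp [0.5568 0.2302 0.2034] F [ 0.6352 -0.5618  2.4827] along+x hook 0.39 gap 0.0071 d 0.4277 lat -0.0849 zhead 113.44
row [  -1.4 -126.6    2.1] [ 0.02 -0.06  0.07]
```

{"op": "servo_tool", "data": {
  "targets": [
    [0,-25,0,0,0,0],
    [0,-60,0,0,0,0],
    [0,-100,0,0,0,0],
    [0,-115,0,0,0,0],
    [0,-115,0,0,0,0]
  ]
}}

```text
t: 3.2
tcp_pos: [0.5572, 0.2305, 0.3205]
eef_rot: [[0.918, 0.005, -0.398], [0.398, 0.002, 0.918], [0.005, -1.0, -0.0]]
contact_force: [0.5, -0.2, -0.4]
finger_gap: 0.0074
```

```bash
python3 -c "
from h import *
st();go([*pr(.25),.305],76.1)"
```

```text
t 3.2 tcp [0.5572 0.2305 0.3205] F [ 0.5019 -0.2382 -0.3709] along+x hook 0.11 gap 0.0074 d 0.4281 lat -0.0846 zhead 113.43
row [ -40.9   15.4 -192.9] [-0.07 37.33  0.29]
```

{"op": "servo_tool", "data": {
  "targets": [
    [-7,2,-30,0,6,0],
    [-14,5,-60,0,12,0],
    [-21,8,-95,0,18,0],
    [-28,11,-130,0,25,0],
    [-35,13,-165,0,32,0],
    [-41,15,-193,0,37.3,0],
    [-41,15,-193,0,37.3,0],
    [-41,15,-193,0,37.3,0]
  ]
}}

```text
t: 4.0
tcp_pos: [0.5947, 0.0364, 0.3008]
eef_rot: [[0.971, -0.004, 0.241], [-0.241, 0.001, 0.971], [-0.004, -1.0, 0.0]]
contact_force: [-0.7, 0.6, -1.3]
finger_gap: 0.0075
```

```bash
python3 - <<'E'
from h import *
st();ci=imaging.camera_info('wrist');im=imaging.snapshot('wrist');cv2.imwrite('pics/w2raw.png',im)
sd=imaging.snapshot('side');cv2.imwrite('pics/s2raw.png',sd)
tp=imaging.snapshot('top');cv2.imwrite('pics/t2raw.png',tp)
k=1.0
big=im.copy()
for d in(0,.06,.12,.185):
    u=proj('wrist',[*pr(d),.209],ci); cv2.circle(big,(int(u[0]),int(u[1])),1,(0,255,0),-1);print(d,u)
h1=cv2.resize(sd[150:300,230:390],None,fx=2.5,fy=2.5)
h2=cv2.resize(tp[150:250,250:420],None,fx=2.35,fy=2.35)
can=np.zeros((600,800,3),np.uint8)
b=cv2.resize(big[:, :260],None,fx=1.42,fy=1.42);can[:b.shape[0],:b.shape[1]]=b
can[:h1.shape[0],400:400+h1.shape[1]]=h1;can[376:376+224,400:400+h2.shape[1]]=h2[:224,:400]
cv2.imwrite('pics/w2.png',can);print(b.shape)
E
```

```text
t 4.0 tcp [0.5947 0.0364 0.3008] F [-0.6787  0.6147 -1.2744] along+x hook -0.43 gap 0.0075 d 0.2488 lat -0.0015 zhead 76.08
0 [-23.9618 246.2147]
0.06 [ 20.5184 250.5587]
0.12 [ 82.2009 255.2661]
0.185 [173.5639 259.7324]
(596, 369, 3)
```

View pics/w2.png

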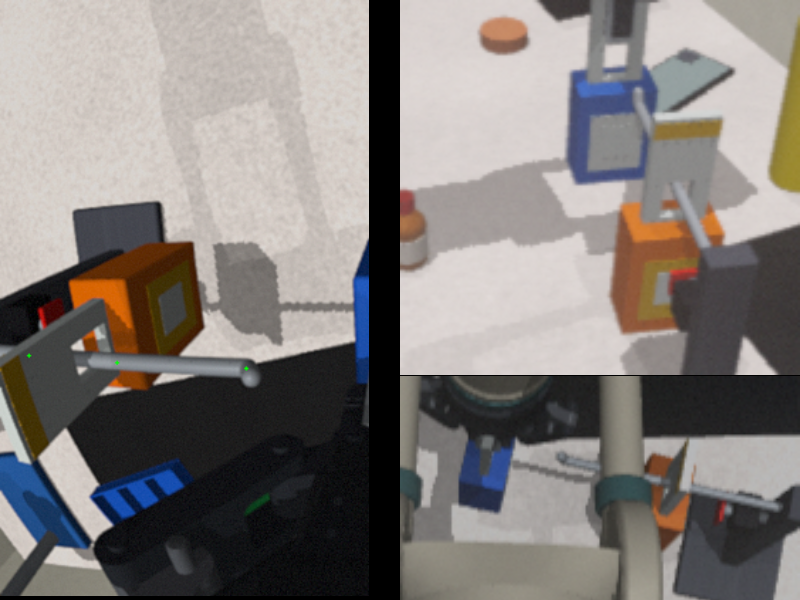

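Wrist, side and top views agree with the prong line (predicted dots lie on the prong, tip at wrist canvas (248,370)). Now I'll check where the blue pack sits relative to that line.

```bash
python3 - <<'E'
from h import *
s=get_state();z0=s['tcp_pos'][2]-.203
for n,f in(('side','s2raw'),('top','t2raw')):
    im=cv2.imread(f'pics/{f}.png');hsv=cv2.cvtColor(im,cv2.COLOR_BGR2HSV);m=cv2.inRange(hsv,(108,100,40),(130,255,255))
    m[:, :180]=0; m[:,360:]=0; m=cv2.morphologyEx(m,cv2.MORPH_CLOSE,np.ones((3,3)))
    c=max(cv2.findContours(m,0,2)[0],key=cv2.contourArea);h=cv2.convexHull(c);a=cv2.approxPolyDP(h,2,True)[:,0]
    print(n,cv2.contourArea(c),z0)
    for u,v in a:
        o=[]
        for z in(z0,z0+.09):
            p=plane(n,u,v,z)[:2]-root;o+= [p@pd,p@[pd[1],-pd[0]]]
        print(u,v,'bottom d,lat',np.round(1000*np.array(o[:2]),1),'boxtop',np.round(1000*np.array(o[2:]),1))
big=cv2.resize(cv2.imread('pics/s2raw.png')[140:230,285:365],None,fx=6,fy=6,interpolation=cv2.INTER_CUBIC);cv2.imwrite('pics/s2b.png',big)
E
```

```text
side 435.5 0.09910151552962204
328 178 bottom d,lat [401.2  75.4] boxtop [259.   29.3]
331 192 bottom d,lat [339.   65.8] boxtop [208.   21.4]
326 220 bottom d,lat [236.   26.3] boxtop [123.5 -11. ]
302 222 bottom d,lat [237.  -25.5] boxtop [124.3 -53.6]
299 179 bottom d,lat [407.4   3.3] boxtop [264.1 -29.9]
top 361.0 0.09910151552962204
297 177 bottom d,lat [234.3  38.9] boxtop [233.1  12.1]
291 206 bottom d,lat [233.2 -29.1] boxtop [232.1 -49.5]
278 204 bottom d,lat [262.2 -31.1] boxtop [258.4 -51.2]
275 193 bottom d,lat [274.3  -8. ] boxtop [269.3 -30.4]
279 177 bottom d,lat [273.7  30. ] boxtop [268.7   4. ]
```

View pics/s2b.png

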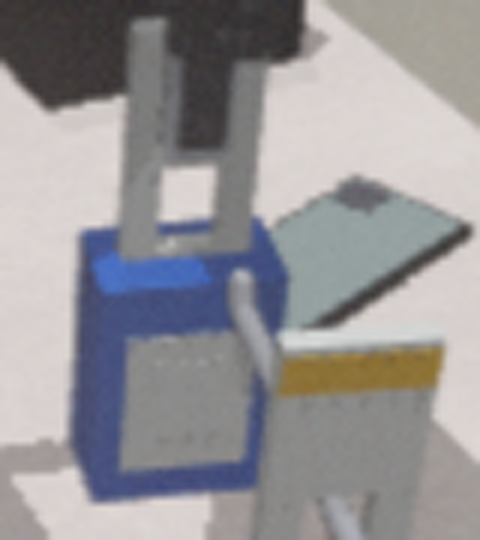

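The crop shows the pack hanging straight. Its near-face top corners are at (97,290) and (288,270), the bottom-left corner is at (95,502), and the hole spans x 160–218, y 165–240.

```bash
python3 - <<'E'
from h import *
def o(x,y,z):
    p=plane('side',285+x/6,140+y/6,z)[:2]-root; return np.round(1000*np.array([p@pd,p@[pd[1],-pd[0]]]),1)
z0=.0991
print('face top L,R',o(97,288,z0+.09),o(288,268,z0+.09),'bottom L',o(95,502,z0))
# vertical plane d=dd casting for tab points (front face of tab)
n=np.array([*pd,0]);
def v(x,y,dd):
    a,b=ray('side',285+x/6,140+y/6); t=(dd-(a[:2]-root)@pd)/(b[:2]@pd); q=a+t*b; return np.round(1000*np.array([(q[:2]-root)@[pd[1],-pd[0]],q[2]]),1)
print('tab L,R y200',v(121,200,.245),v(254,200,.245),'hole',v(160,200,.245),v(217,200,.245),'hole top/bot',v(188,165,.245),v(188,242,.249))
print('finger',v(180,120,.236),v(230,120,.236))
print('expected lat of tcp -1.5; tip in side:',v(241,275,.189))
E
```

```text
face top L,R [230.6 -32.5] [233.   32.4] bottom L [231.8 -29.2]
tab L,R y200 [-22.5 213. ] [ 22.4 209. ] hole [ -9.4 211.8] [  9.8 210.1] hole top/bot [ -0.9 224.2] [  2.2 192.2]
finger [ -7.1 246. ] [  9.2 244.7]
expected lat of tcp -1.5; tip in side: [  2.6 217. ]
```

{"op": "servo_tool", "data": {
  "targets": [
    [2,-1,-15,0,0,0],
    [2,-1,-35,0,0,0],
    [2,-1,-50,0,0,0],
    [2,-1,-60,0,0,0],
    [2,-1,-70,0,0,0],
    [2,-1,-80,0,0,0],
    [2,-1,-80,0,0,0]
  ]
}}

```text
t: 4.85
tcp_pos: [0.578, -0.0425, 0.3039]
eef_rot: [[0.971, -0.0, 0.241], [-0.241, -0.0, 0.971], [0.0, -1.0, -0.0]]
contact_force: [0.0, -0.3, -1.6]
finger_gap: 0.0073
```

```bash
python3 - <<'E'
from h import *
st()
sd=imaging.snapshot('side');cv2.imwrite('pics/s3raw.png',sd)
tp=imaging.snapshot('top');cv2.imwrite('pics/t3raw.png',tp)
a=cv2.resize(sd[130:300,290:380],None,fx=3.5,fy=3.5,interpolation=cv2.INTER_CUBIC)
b=cv2.resize(tp[160:250,290:420],None,fx=3.5,fy=3.5,interpolation=cv2.INTER_CUBIC)
can=np.zeros((600,800,3),np.uint8);can[:a.shape[0],:a.shape[1]]=a;can[:b.shape[0],330:330+b.shape[1]]=b;cv2.imwrite('pics/c3.png',can)
E
```

```text
t 4.85 tcp [ 0.578  -0.0425  0.3039] F [ 0.0352 -0.3108 -1.5847] along+x hook 0.29 gap 0.0073 d 0.1681 lat 0.0013 zhead 76.07
```

View pics/c3.png

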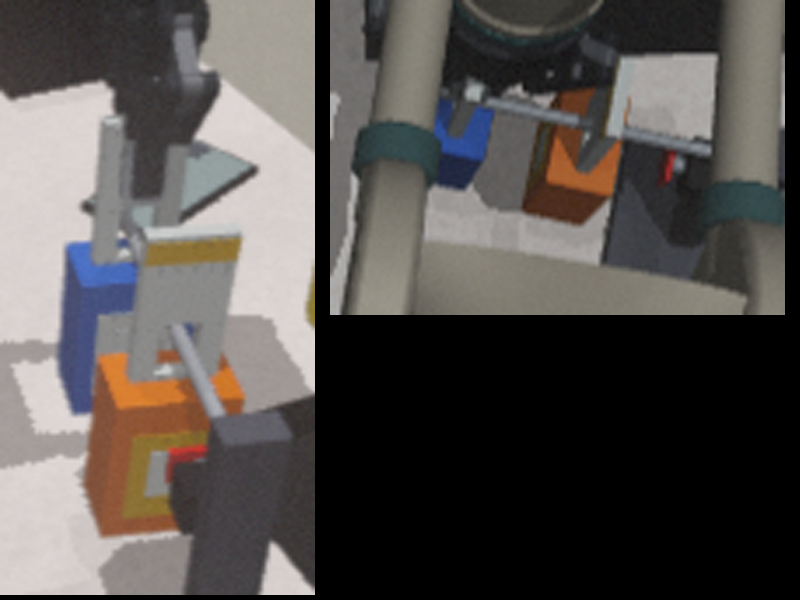

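The prong goes through blue's hole and the force is near zero. I'll move on 30 mm, then lower.

{"op": "servo_tool", "data": {
  "targets": [
    [0,0,-10,0,0,0],
    [0,0,-20,0,0,0],
    [0,0,-30,0,0,0],
    [0,5,-30,0,0,0],
    [0,10,-30,0,0,0],
    [0,13,-30,0,0,0],
    [0,15,-30,0,0,0],
    [0,15,-30,0,0,0]
  ]
}}

```text
t: 5.75
tcp_pos: [0.571, -0.0701, 0.2886]
eef_rot: [[0.971, -0.0, 0.239], [-0.239, 0.0, 0.971], [-0.0, -1.0, 0.0]]
contact_force: [0.1, -0.3, -0.8]
finger_gap: 0.0072
```

```bash
python3 -c "
from h import *
st()"
```

```text
t 5.75 tcp [ 0.571  -0.0701  0.2886] F [ 0.0517 -0.3408 -0.7586] along+x hook 0.32 gap 0.0072 d 0.1396 lat 0.0011 zhead 76.16
```

{"op": "servo_tool", "data": {
  "targets": [
    [0,1,0,0,0,0],
    [0,1,0,0,0,0],
    [0,1,0,0,0,0]
  ]
}}

```text
t: 6.05
tcp_pos: [0.5712, -0.0702, 0.2882]
eef_rot: [[0.971, 0.001, 0.239], [-0.239, 0.0, 0.971], [0.001, -1.0, 0.0]]
contact_force: [-0.6, 0.7, 1.3]
finger_gap: 0.007
```

{"op": "servo_tool", "data": {
  "targets": [
    [0,0,0,0,0,0],
    [0,0,0,0,0,0],
    [0,0,0,0,0,0],
    [0,0,0,0,0,0],
    [0,0,0,0,0,0]
  ],
  "gripper": 178
}}

```text
t: 6.55
tcp_pos: [0.5711, -0.0705, 0.2879]
eef_rot: [[0.971, 0.0, 0.24], [-0.24, 0.0, 0.971], [0.0, -1.0, 0.0]]
contact_force: [1.6, -0.0, 0.1]
finger_gap: 0.0257
```

{"op": "servo_tool", "data": {
  "targets": [
    [0,-10,0,0,0,0],
    [0,-25,0,0,0,0],
    [0,-50,0,0,0,0],
    [0,-75,0,0,0,0],
    [0,-75,0,0,0,0]
  ]
}}

```text
t: 7.05
tcp_pos: [0.5726, -0.0708, 0.3675]
eef_rot: [[0.971, 0.008, 0.24], [-0.24, -0.002, 0.971], [0.009, -1.0, 0.0]]
contact_force: [0.3, -0.2, -0.4]
finger_gap: 0.026
```

```bash
python3 - <<'E'
from h import *
st()
sd=imaging.snapshot('side');cv2.imwrite('pics/s4raw.png',sd)
a=cv2.resize(sd[130:300,290:390],None,fx=3.5,fy=3.5,interpolation=cv2.INTER_CUBIC)
tp=imaging.snapshot('top');b=cv2.resize(tp[160:250,290:420],None,fx=3.4,fy=3.4,interpolation=cv2.INTER_CUBIC)
can=np.zeros((600,800,3),np.uint8);can[:a.shape[0],:a.shape[1]]=a;can[:b.shape[0],355:355+b.shape[1]]=b;cv2.imwrite('pics/c4.png',can)
go([*pr(.20),.345],166.1,0)
go([*pr(.20),.345],-13.9,0)
E
```

```text
t 7.05 tcp [ 0.5726 -0.0708  0.3675] F [ 0.2659 -0.2356 -0.3588] along+x hook 0.16 gap 0.026 d 0.1394 lat 0.0028 zhead 76.14
row [-1.3 18.6 60.7] [  0.07 -89.96   0.07]
row [-1.3 18.6 60.7] [-0.07 90.04  0.07]
```

View pics/c4.png

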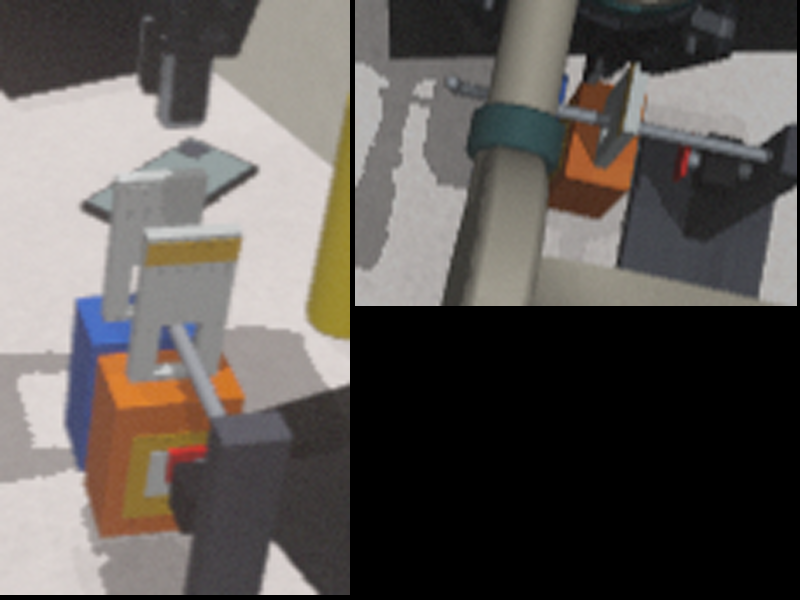

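Both packs hang. Now I'll turn the gripper a quarter so the fingers straddle the prong, tilted 15°, in front of blue.

```bash
python3 -c "
from h import *
go([*pr(.225,.0005),.36],-13.9,-15)"
```

```text
row [-0.8  3.6 85.7] [-11.85  89.47 -11.7 ]
```

{"op": "servo_tool", "data": {
  "targets": [
    [0,0,12,0,8,0],
    [0,0,24,0,16,0],
    [0,0,36,0,24,0],
    [0,0,48,0,32,0],
    [0,0,60,0,40,0],
    [0,2,72,0,48,0],
    [0,3,80,0,56,0],
    [-1,4,86,0,64,0]
  ],
  "gripper": 128
}}

```text
t: 7.95
tcp_pos: [0.5903, 0.0139, 0.3571]
eef_rot: [[0.205, -0.003, 0.979], [-0.979, 0.001, 0.205], [-0.001, -1.0, -0.003]]
contact_force: [0.3, 0.0, 0.8]
finger_gap: 0.0428
```

```bash
python3 -c "
from h import *
st();go([*pr(.225,.0005),.36],-13.9,-15)"
```

```text
t 7.95 tcp [0.5903 0.0139 0.3571] F [0.2518 0.0333 0.7916] along+x hook -0.09 gap 0.0428 d 0.2259 lat -0.0004 zhead 11.84
row [ 1.2 -2.9  0.4] [ -3.19  25.61 -14.77]
```

{"op": "servo_tool", "data": {
  "targets": [
    [0,-1,0,-1,6.5,-3.7],
    [0,-2,0,-2,13,-7.4],
    [1,-3,0,-3,19,-11],
    [1,-3,0,-3.2,25.6,-14.8],
    [1,-3,0,-3.2,25.6,-14.8],
    [1,-3,0,-3.2,25.6,-14.8]
  ]
}}

```text
t: 8.55
tcp_pos: [0.5906, 0.0127, 0.3607]
eef_rot: [[-0.224, -0.06, 0.973], [-0.94, -0.251, -0.232], [0.258, -0.966, 0.0]]
contact_force: [-0.4, -0.0, 0.7]
finger_gap: 0.0428
```

```bash
python3 -c "
from h import *
st();go([*pr(.225,.0005),.232],-13.9,-15)"
```

```text
t 8.55 tcp [0.5906 0.0127 0.3607] F [-0.4319 -0.0366  0.6883] along+x hook 0.14 gap 0.0428 d 0.2247 lat 0.0002 zhead -13.41
row [-33.5 124.2   0.3] [-0.13  0.47 -0.02]
```

{"op": "servo_tool", "data": {
  "targets": [
    [-8,30,0,0,0.5,0],
    [-16,60,0,0,0.5,0],
    [-24,90,0,0,0.5,0],
    [-29,108,0,0,0.5,0],
    [-33.5,124,0,0,0.5,0],
    [-33.5,124,0,0,0.5,0]
  ]
}}

```text
t: 9.15
tcp_pos: [0.5897, 0.0118, 0.2308]
eef_rot: [[-0.234, -0.064, 0.97], [-0.937, -0.251, -0.243], [0.259, -0.966, -0.001]]
contact_force: [-0.0, -0.3, -0.4]
finger_gap: 0.0427
```

```bash
python3 - <<'E'
from h import *
st()
a=imaging.snapshot('wrist');cv2.imwrite('pics/w5.png',cv2.resize(a,None,fx=1.2,fy=1.2))
s=imaging.snapshot('side');cv2.imwrite('pics/s5.png',s)
E
```

```text
t 9.15 tcp [0.5897 0.0118 0.2308] F [-0.0225 -0.2607 -0.3555] along+x hook 0.26 gap 0.0427 d 0.2237 lat -0.0005 zhead -14.06
```

View pics/w5.png

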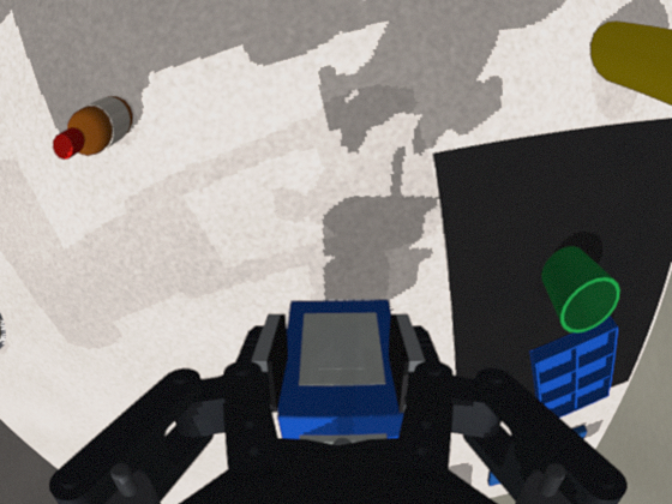

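The wrist view shows the fingers centred astride the blue pack (finger mid ≈340, box mid ≈341), with no contact. I'll advance towards it.

{"op": "servo_tool", "data": {
  "targets": [
    [9.7,2.6,0,0,0,0],
    [19.3,5.2,0,0,0,0],
    [24.2,6.5,0,0,0,0],
    [29,7.8,0,0,0,0],
    [29,7.8,0,0,0,0]
  ]
}}

```text
t: 9.75
tcp_pos: [0.5838, -0.0175, 0.2338]
eef_rot: [[-0.237, -0.058, 0.97], [-0.936, -0.253, -0.244], [0.259, -0.966, 0.006]]
contact_force: [0.3, 0.9, 0.1]
finger_gap: 0.0424
```

```bash
python3 - <<'E'
from h import *
st()
E
```

```text
t 9.75 tcp [ 0.5838 -0.0175  0.2338] F [0.2698 0.9442 0.0908] along+x hook -0.98 gap 0.0424 d 0.1938 lat 0.0009 zhead -14.12
```

{"op": "servo_tool", "data": {
  "targets": [
    [2.9,0.8,0,0,0,0],
    [5.8,1.6,0,0,0,0],
    [8.7,2.3,0,0,0,0],
    [11.6,3.1,0,0,0,0],
    [14.5,3.9,0,0,0,0],
    [17.4,4.7,0,0,0,0],
    [19.3,5.2,0,0,0,0],
    [19.3,5.2,0,0,0,0]
  ]
}}

```text
t: 10.55
tcp_pos: [0.5791, -0.0363, 0.2334]
eef_rot: [[-0.236, -0.058, 0.97], [-0.936, -0.253, -0.243], [0.259, -0.966, 0.005]]
contact_force: [0.4, 1.1, -0.8]
finger_gap: 0.0427
```

```bash
python3 - <<'E'
from h import *
st()
a=imaging.snapshot('side');b=imaging.snapshot('top')
x=cv2.resize(a[130:300,290:390],None,fx=3.5,fy=3.5,interpolation=cv2.INTER_CUBIC);y=cv2.resize(b[160:250,290:420],None,fx=3.4,fy=3.4,interpolation=cv2.INTER_CUBIC)
can=np.zeros((600,800,3),np.uint8);can[:x.shape[0],:x.shape[1]]=x;can[:y.shape[0],355:355+y.shape[1]]=y;cv2.imwrite('pics/c6.png',can)
E
```

```text
t 10.55 tcp [ 0.5791 -0.0363  0.2334] F [ 0.4219  1.1281 -0.7871] along+x hook -1.2 gap 0.0427 d 0.1744 lat 0.0008 zhead -14.08
```

View pics/c6.png

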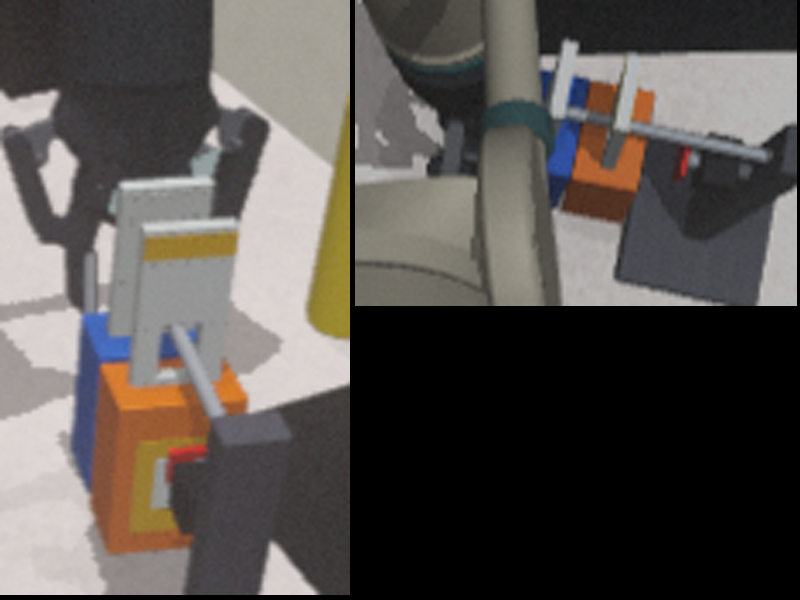

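Blue is now against orange (blue/orange edges meet at about (585,100) in the top crop) and orange is starting to slide. The red pad is still about 20 mm off.

{"op": "servo_tool", "data": {
  "targets": [
    [1.9,0.5,0,0,0,0],
    [3.9,1.0,0,0,0,0],
    [5.8,1.6,0,0,0,0],
    [7.7,2.1,0,0,0,0],
    [9.7,2.6,0,0,0,0],
    [9.7,2.6,0,0,0,0]
  ]
}}

```text
t: 11.25
tcp_pos: [0.5766, -0.0463, 0.2335]
eef_rot: [[-0.236, -0.058, 0.97], [-0.936, -0.253, -0.243], [0.26, -0.966, 0.005]]
contact_force: [-0.3, 1.7, -0.6]
finger_gap: 0.0426
```

{"op": "servo_tool", "data": {
  "targets": [
    [1,0.3,0,0,0,0],
    [1.9,0.5,0,0,0,0],
    [2.9,0.8,0,0,0,0],
    [3.9,1,0,0,0,0],
    [4.8,1.3,0,0,0,0],
    [4.8,1.3,0,0,0,0]
  ]
}}

```text
t: 11.85
tcp_pos: [0.5755, -0.0508, 0.2334]
eef_rot: [[-0.236, -0.058, 0.97], [-0.937, -0.253, -0.243], [0.259, -0.966, 0.005]]
contact_force: [0.0, -0.2, -1.0]
finger_gap: 0.0424
```

```bash
python3 - <<'E'
from h import *
st()
E
```

```text
t 11.85 tcp [ 0.5755 -0.0508  0.2334] F [ 0.0354 -0.2165 -0.9558] along+x hook 0.2 gap 0.0424 d 0.1595 lat 0.0008 zhead -14.07
```

{"op": "servo_tool", "data": {
  "targets": [
    [1,0.3,0,0,0,0],
    [1.9,0.5,0,0,0,0],
    [2.9,0.8,0,0,0,0],
    [3.9,1,0,0,0,0],
    [3.9,1,0,0,0,0]
  ]
}}

```text
t: 12.35
tcp_pos: [0.5745, -0.0547, 0.2335]
eef_rot: [[-0.236, -0.058, 0.97], [-0.936, -0.253, -0.243], [0.259, -0.966, 0.005]]
contact_force: [0.1, 0.7, -0.7]
finger_gap: 0.0429
```

{"op": "servo_tool", "data": {
  "targets": [
    [1,0.3,0,0,0,0],
    [1.9,0.5,0,0,0,0],
    [2.9,0.8,0,0,0,0],
    [3.9,1,0,0,0,0],
    [3.9,1,0,0,0,0]
  ]
}}

```text
t: 12.85
tcp_pos: [0.5737, -0.0582, 0.2334]
eef_rot: [[-0.236, -0.058, 0.97], [-0.937, -0.252, -0.243], [0.258, -0.966, 0.005]]
contact_force: [0.6, 2.8, -0.1]
finger_gap: 0.0424
```

```bash
python3 - <<'E'
from h import *
st()
E
```

```text
t 12.85 tcp [ 0.5737 -0.0582  0.2334] F [ 0.5792  2.7797 -0.0653] along+x hook -2.84 gap 0.0424 d 0.1519 lat 0.0008 zhead -14.07
```

Plunger is taking load (2.8 N). Going in smaller steps now.

{"op": "servo_tool", "data": {
  "targets": [
    [1,0.3,0,0,0,0],
    [1.9,0.5,0,0,0,0],
    [2.9,0.8,0,0,0,0],
    [2.9,0.8,0,0,0,0]
  ]
}}

```text
t: 13.25
tcp_pos: [0.5728, -0.0615, 0.2335]
eef_rot: [[-0.236, -0.058, 0.97], [-0.937, -0.253, -0.243], [0.259, -0.966, 0.005]]
contact_force: [1.7, 2.7, -0.5]
finger_gap: 0.0426
```

{"op": "servo_tool", "data": {
  "targets": [
    [0.5,0.15,0,0,0,0],
    [1,0.3,0,0,0,0],
    [1,0.3,0,0,0,0]
  ]
}}

```text
t: 13.55
tcp_pos: [0.5726, -0.0624, 0.2334]
eef_rot: [[-0.236, -0.058, 0.97], [-0.937, -0.253, -0.243], [0.259, -0.966, 0.005]]
contact_force: [0.8, 2.6, -0.3]
finger_gap: 0.0425
```

```bash
python3 -c "
from h import *
st()"
```

```text
t 13.55 tcp [ 0.5726 -0.0624  0.2334] F [ 0.8144  2.5927 -0.31  ] along+x hook -2.71 gap 0.0425 d 0.1475 lat 0.0008 zhead -14.07
```

{"op": "servo_tool", "data": {
  "targets": [
    [0.5,0.15,0,0,0,0],
    [1,0.3,0,0,0,0],
    [1,0.3,0,0,0,0]
  ]
}}

```text
t: 13.85
tcp_pos: [0.5723, -0.0634, 0.2334]
eef_rot: [[-0.236, -0.058, 0.97], [-0.937, -0.253, -0.243], [0.259, -0.966, 0.005]]
contact_force: [0.8, 2.9, -0.5]
finger_gap: 0.0428
```

{"op": "servo_tool", "data": {
  "targets": [
    [0.5,0.15,0,0,0,0],
    [0.5,0.15,0,0,0,0]
  ]
}}

```text
t: 14.05
tcp_pos: [0.5722, -0.0639, 0.2334]
eef_rot: [[-0.236, -0.058, 0.97], [-0.937, -0.253, -0.243], [0.259, -0.966, 0.005]]
contact_force: [0.5, 2.9, -0.3]
finger_gap: 0.0426
```

```bash
python3 -c "
from h import *
st()"
```

```text
t 14.05 tcp [ 0.5722 -0.0639  0.2334] F [ 0.4564  2.8572 -0.2634] along+x hook -2.88 gap 0.0426 d 0.1459 lat 0.0008 zhead -14.07
```

{"op": "servo_tool", "data": {
  "targets": [
    [0.5,0.13,0,0,0,0],
    [0.5,0.13,0,0,0,0]
  ]
}}

```text
t: 14.25
tcp_pos: [0.5721, -0.0645, 0.2334]
eef_rot: [[-0.236, -0.058, 0.97], [-0.937, -0.253, -0.243], [0.259, -0.966, 0.005]]
contact_force: [1.5, 2.2, -0.9]
finger_gap: 0.0425
```

{"op": "servo_tool", "data": {
  "targets": [
    [0.5,0.13,0,0,0,0],
    [0.5,0.13,0,0,0,0]
  ]
}}

```text
t: 14.45
tcp_pos: [0.572, -0.065, 0.2334]
eef_rot: [[-0.236, -0.058, 0.97], [-0.937, -0.253, -0.243], [0.259, -0.966, 0.005]]
contact_force: [1.5, 3.0, 0.0]
finger_gap: 0.0423
```

{"op": "servo_tool", "data": {
  "targets": [
    [0.4,0.1,0,0,0,0],
    [0.4,0.1,0,0,0,0]
  ]
}}

```text
t: 14.65
tcp_pos: [0.5719, -0.0653, 0.2334]
eef_rot: [[-0.236, -0.058, 0.97], [-0.937, -0.253, -0.243], [0.259, -0.966, 0.005]]
contact_force: [1.3, 2.8, -0.1]
finger_gap: 0.0429
```

{"op": "servo_tool", "data": {
  "targets": [
    [0.5,0.13,0,0,0,0],
    [0.5,0.13,0,0,0,0]
  ]
}}

```text
t: 14.85
tcp_pos: [0.5717, -0.0659, 0.2334]
eef_rot: [[-0.236, -0.058, 0.97], [-0.937, -0.253, -0.243], [0.259, -0.966, 0.005]]
contact_force: [0.9, 3.6, -0.5]
finger_gap: 0.0425
```

{"op": "servo_tool", "data": {
  "targets": [
    [0.4,0.1,0,0,0,0],
    [0.4,0.1,0,0,0,0]
  ]
}}

```text
t: 15.05
tcp_pos: [0.5716, -0.0662, 0.2334]
eef_rot: [[-0.236, -0.058, 0.97], [-0.937, -0.252, -0.243], [0.259, -0.966, 0.005]]
contact_force: [1.1, 3.3, -0.7]
finger_gap: 0.0425
```

{"op": "servo_tool", "data": {
  "targets": [
    [0.4,0.1,0,0,0,0],
    [0.4,0.1,0,0,0,0]
  ]
}}

```text
t: 15.25
tcp_pos: [0.5715, -0.0667, 0.2334]
eef_rot: [[-0.236, -0.058, 0.97], [-0.937, -0.252, -0.243], [0.259, -0.966, 0.005]]
contact_force: [1.0, 2.2, -0.6]
finger_gap: 0.0429
```

{"op": "servo_tool", "data": {
  "targets": [
    [0.4,0.1,0,0,0,0],
    [0.4,0.1,0,0,0,0]
  ]
}}

```text
t: 15.45
tcp_pos: [0.5715, -0.067, 0.2335]
eef_rot: [[-0.236, -0.058, 0.97], [-0.937, -0.252, -0.243], [0.259, -0.966, 0.005]]
contact_force: [0.9, 3.2, -0.6]
finger_gap: 0.0427
```

{"op": "servo_tool", "data": {
  "targets": [
    [0.4,0.1,0,0,0,0],
    [0.4,0.1,0,0,0,0]
  ]
}}

```text
t: 15.65
tcp_pos: [0.5714, -0.0671, 0.2334]
eef_rot: [[-0.236, -0.058, 0.97], [-0.937, -0.252, -0.243], [0.258, -0.966, 0.005]]
contact_force: [0.9, 4.2, 0.1]
finger_gap: 0.0426
```

{"op": "servo_tool", "data": {
  "targets": [
    [0.4,0.1,0,0,0,0],
    [0.4,0.1,0,0,0,0]
  ]
}}

```text
t: 15.85
tcp_pos: [0.5714, -0.0672, 0.2335]
eef_rot: [[-0.236, -0.057, 0.97], [-0.937, -0.251, -0.243], [0.258, -0.966, 0.006]]
contact_force: [1.4, 4.3, 0.7]
finger_gap: 0.0429
```

Motion has stalled while the force climbs, so the plunger is at its stop. I'll build up to about 8 N.

{"op": "servo_tool", "data": {
  "targets": [
    [0.4,0.1,0,0,0,0],
    [0.4,0.1,0,0,0,0],
    [0.4,0.1,0,0,0,0]
  ]
}}

```text
t: 16.15
tcp_pos: [0.5714, -0.0673, 0.2334]
eef_rot: [[-0.236, -0.057, 0.97], [-0.937, -0.251, -0.243], [0.257, -0.966, 0.006]]
contact_force: [1.2, 5.6, 0.2]
finger_gap: 0.0424
```

{"op": "servo_tool", "data": {
  "targets": [
    [0.4,0.1,0,0,0,0],
    [0.4,0.1,0,0,0,0],
    [0.4,0.1,0,0,0,0]
  ]
}}

```text
t: 16.45
tcp_pos: [0.5714, -0.0674, 0.2335]
eef_rot: [[-0.237, -0.057, 0.97], [-0.937, -0.25, -0.243], [0.256, -0.967, 0.006]]
contact_force: [1.2, 7.9, -0.1]
finger_gap: 0.0423
```

```bash
python3 -c "
from h import *
st()"
```

```text
t 16.45 tcp [ 0.5714 -0.0674  0.2335] F [ 1.2261  7.8918 -0.1397] along+x hook -7.96 gap 0.0423 d 0.1424 lat 0.0008 zhead -14.08
```

{"op": "servo_tool", "data": {
  "targets": [
    [0,0,0,0,0,0],
    [0,0,0,0,0,0],
    [0,0,0,0,0,0]
  ]
}}

```text
t: 16.75
tcp_pos: [0.5714, -0.0674, 0.2335]
eef_rot: [[-0.237, -0.057, 0.97], [-0.937, -0.25, -0.243], [0.256, -0.967, 0.006]]
contact_force: [1.8, 7.0, 0.5]
finger_gap: 0.0428
```

{"op": "servo_tool", "data": {
  "targets": [
    [-1,-0.3,0,0,0,0],
    [-1.9,-0.5,0,0,0,0],
    [-3.9,-1,0,0,0,0],
    [-7.7,-2.1,0,0,0,0],
    [-15.5,-4.2,0,0,0,0],
    [-29,-7.8,0,0,0,0],
    [-48,-13,0,0,0,0],
    [-70,-19,0,0,0,0]
  ]
}}

```text
t: 17.55
tcp_pos: [0.5889, 0.0028, 0.2338]
eef_rot: [[-0.237, -0.058, 0.97], [-0.936, -0.253, -0.244], [0.259, -0.966, 0.005]]
contact_force: [-0.4, 0.1, -0.6]
finger_gap: 0.0427
```

{"op": "servo_tool", "data": {
  "targets": [
    [-6,-10,0,0,0,0],
    [-10,-30,0,0,0,0],
    [-14,-70,0,0,0,0],
    [-18,-110,0,0,0,0],
    [-18,-110,0,0,0,0]
  ]
}}

```text
t: 18.05
tcp_pos: [0.6017, 0.048, 0.3417]
eef_rot: [[-0.237, -0.046, 0.97], [-0.937, -0.252, -0.241], [0.256, -0.967, 0.017]]
contact_force: [0.5, 0.1, 0.1]
finger_gap: 0.0425
```

```bash
python3 - <<'E'
from h import *
st()
a=imaging.snapshot('side');b=imaging.snapshot('top')
x=cv2.resize(a[170:310,290:390],None,fx=4,fy=4,interpolation=cv2.INTER_CUBIC);y=cv2.resize(b[160:250,310:420],None,fx=3.6,fy=3.6,interpolation=cv2.INTER_CUBIC)
can=np.zeros((600,800,3),np.uint8);can[:x.shape[0],:x.shape[1]]=x;can[:y.shape[0],403:403+y.shape[1]]=y;cv2.imwrite('pics/c7.png',can)
E
```

```text
t 18.05 tcp [0.6017 0.048  0.3417] F [0.4521 0.0678 0.0556] along+x hook -0.17 gap 0.0425 d 0.2616 lat 0.0025 zhead -13.96
```

View pics/c7.png

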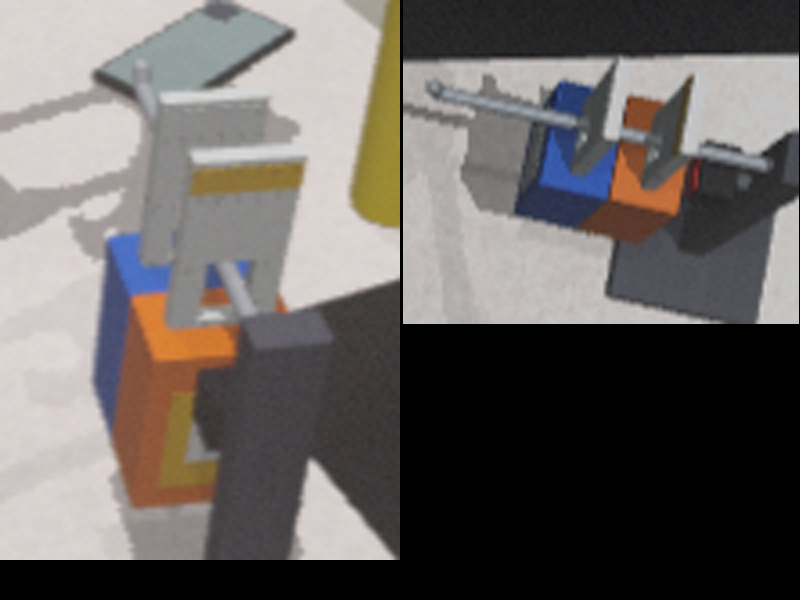

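Both packs hang upright, face to face (the joint is at about (612,165) in the top crop), with orange's back on the pressed red pad at (695,175). I'll check the flux bottle and hand in.

```bash
python3 - <<'E'
from h import *
from bench import order
a=cv2.imread('pics/side0.png')[220:262,218:248].astype(int);b=imaging.snapshot('side')[220:262,218:248].astype(int)
print('flux mean diff',abs(a-b).mean());st();print(order.finish_job())
E
```

```text
flux mean diff 24.00793650793651
t 18.2 tcp [0.5989 0.0465 0.3352] F [ 0.4407 -0.4754 -0.2872] along+x hook 0.36 gap 0.0425 d 0.2595 lat 0.0002 zhead -14.05
the job is handed in; nothing more can be done
None
```

```bash
python3 - <<'E'
from h import *
for f in('side0','s2raw','s4raw','s5'):
    im=cv2.imread(f'pics/{f}.png');m=cv2.inRange(cv2.cvtColor(im,cv2.COLOR_BGR2HSV),(0,150,40),(12,255,255));m[:215]=0;m[262:]=0;m[:,:215]=0;m[:,250:]=0
    print(f,np.argwhere(m).mean(0),m.sum()//255,im[225:255,222:245].mean())
E
```

```text
side0 [228.2353 230.9412] 17 159.7647342995169
s2raw [nan nan] 0 137.01980676328503
s4raw [nan nan] 0 147.9864734299517
s5 [229.  233.5] 2 135.73623188405796<stdin>:4: RuntimeWarning: Mean of empty slice.
  ret = um.true_divide(
```

The blue pack now hangs on the hook in front of the orange one. Both were slid back together until the plunger went solid, and the job was handed in at about 18 s of the 72 s limit.

- **Hanging:** I gripped the blue pack by its tab, passed the hole over the upturned tip with near-zero force, and lowered it onto the prong. The orange pack stayed on.
- **Pressing:** I pushed the blue pack's front with the fingertips on both sides of the prong. The plunger began to move at about 2.8 N and travelled roughly 10 mm. It then stopped while the force rose to about 8 N and held at 7–8 N, well under the 15 N crush limit.
- **Final check:** After I backed the gripper away, the side and top views showed both packs upright against each other, with the orange pack's back on the pressed-in pad. The robot was touching nothing.
- **Check that disagreed:** The brightness comparison of the flux bottle did not match the start (mean difference 24). A follow-up search for its red cap in later side images found almost nothing. I put this down to the arm's shadow. Earlier images, taken just before the push, showed the bottle standing upright, about where it started. The arm had no reason to go near it, but I have no clean measurement at the end.

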